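Hang the enamel sample plate back on the rail

TASK

Take the enamel sample plate on its hook out of the slanted wooden block and hang it on the upper rail of the rack, in the gap between the two plates already hanging there, facing the same way as they do. Leave it hanging straight and free, and do not push the two neighbours along the rail or knock them off.

Things in the scene. Friction and masses are not known exactly. Their poses are not given: they have to be found in the camera images.
- holder_tab (a point): Centre of the flat wooden finger tab (x 10 mm thick, y 24 wide, z 50 tall; 0.15 kg item) of the sample plate to hang. z runs up the item from plate to tab, x square to the plate towards the hook's free leg, y along the plate's width. The tab reaches 22 mm above and 28 mm below this point. At the start z leans 30 degrees from vertical, the top towards the robot and its right.
- holder_hook (a point): Same item and axes, 35 mm below holder_tab: where the rail's axis lies once hung. 3 mm brass strip, 20 wide, bent to an upside-down V (slopes 35 degrees) over this point; legs' inner faces 9.5 mm to either side (x). Free leg (+x) ends 19 mm below. Front leg (-x) carries the plate; nothing is under the opening, so it can be lowered straight down over the rail.
- holder_plate (a point): Same item and axes: centre of its white enamelled plate, 50 mm wide (y), 70 tall (z), 4 thick, 11 mm to -x of and 65 mm below holder_hook; its lower edge is 100 mm below holder_hook.
- hanger_left_hook (a point): Hook point of the neighbour hanging at the left (+y) of the gap: a loose item of the same shape, size and axes as the one to hang. It leans about 3.4 degrees because its plate rests against the lower rail; its x is nearly along the rack's x.
- hanger_right_hook (a point): The same for the neighbour at the right (-y) of the gap. The two hook points are 120 to 130 mm apart, so 70 to 80 mm is free between their 50 mm wide plates.
- rail_mid (a point): Middle of the upper rail's axis, on the fixed rack, 135 mm above the bench. Steel rail, 10 mm thick, 280 long, along this frame's y; x points away from the robot, z up. A like rail runs 75 mm straight below. 12 mm posts at y = -140 and +140 mm, with 16 mm balls up to 21 mm above the rail's axis. Base board 90 x 310 x 15 mm.
- block: Fixed wooden block with a slanted slot, in which the item stands; origin under its middle, z up, the item leans to its -x. Base 115 x 80 mm, on four 14 mm feet, all under 115 mm high. The slot slants 30 degrees from vertical; the plate is 35 mm deep in it, with about 4 mm play across its thickness and 3 mm at each edge. Draw the item 80 mm along its own z to be clear.

How it is judged:
By the outcome, as a careful person would: the job done as asked, in the order asked, and still so for the second after the job is handed in, with the robot touching nothing.
It also fails if it takes over 48 s, if anything falls off the work surface, if the arm or the gripper's body presses on something with over 40 N, if the wrist force passes 120 N, or if a joint passes its speed limit or range.

ROBOT

A 7-joint arm with a two-finger parallel gripper is mounted at the origin on the work surface; the furniture and walls round the work are solid. World frame = base frame: x ahead of the robot, y to its left, z up, the work surface at z = 0. Lengths are in m, angles in rad, forces in N, time in s.
With the tool pointing down it reaches from about 0.425 to 0.875 m from the base axis. Payload 4.7 kg.
Tool frame: the origin (TCP) lies midway between the tips of the shut fingers; the grasp point (between the pads) lies 19 mm behind it; y points along the fingers, z is the direction in which the jaws open and shut, and the axes are right-handed (so a half turn about y gives the same grasp; the last joint's range is limited). The gripper opens to 87 mm and grips with 3 to 60 N. Pads are 19 mm wide; open, the fingers measure 117 mm over their backs; the gripper's body (75 mm by 190 mm) begins 51 mm behind the grasp point.
Start: joints at [-1.329, 0.321, -0.07, 1.45, 0.023, 1.371, -0.057], TCP at [0.147, 0.633, 0.223] pointing down, gripper open.
Joint ranges: [-2.86, 2.86], [-0.3, 2.09], [-1.38, 1.24], [0.06, 2.45], [-1.56, 4.7], [0.09, 2.05], [-2.69, 2.69]. Speed limits (rad/s): [2.57, 2.57, 3.14, 3.14, 3.14, 3.14, 3.14].

INTERFACE

Orientations are given as a rotation vector (axis times angle).
In Python, from bench import ctrl gives the robot as it stands.
- The arm moves only by the tool play_rows, never from a script. Its arguments are lists of equal length, an entry for each row: "translation": the shift along the tool's x, y, z in mm, a list of three; "turn": the turn, a rotation vector about the tool's x, y, z in rad, a list of three; "fingers": the opening, from -1 (shut) to 1 (fully open), so that 0 is half open. In form: {"translation": [[dx, dy, dz], ...], "turn": [[wx, wy, wz], ...], "fingers": [fingers, ...]}. A call has exactly 10 rows; each row shifts and turns the commanded pose from where the row before left it, along the tool's axes as they then stand; what a row does not reach is not made up. A row lasts 1/12 s, in which the tool goes at most 41.7 mm and 7.16 degrees, less where a joint would pass 70% of its speed; a pose out of reach is approached as far as the arm can. A call with a gripper value outside its range is refused whole. The fingers move at their own pace and stop on an object; "grip_force" is the grip in N (left out, the last holds). Time passes only in rows, so rows that do not move let the fingers close, or fill a call up. It gives the time, the measured TCP pose, the force and the opening at its end, in the units of the state.
- ctrl.get_state(): the state, without advancing time (a new reading comes with each control period).
- ctrl.get_image(name): name is "scene" or "top"; returns the picture (400x640x3 uint8, blue, green, red); there is no depth.
- ctrl.camera_info(name): a dict with "camera_matrix" (3x3 intrinsics, pixels), "R" (3x3) and "t" (3): a world point X has camera coordinates R X + t. Camera axes: x right, y down, z forward; pixel columns grow to the right and rows downward; lengths in m; the calibration is good to about 2 mm. A picture is of the moment at which its call begins. camera_info takes no time and is no camera call.
- ctrl.close_job(): hands the job in, once; it reports no verdict.
The state is a dict: "time": time; "joint_positions": joint angles; "qd": joint speeds; "joint_torque": joint torques, N m; "position": TCP position; "tool_rot": TCP orientation; "ft_force": force on the tool from outside, world axes, zero at the start; "torque": the same for the moment, N m; "grip_width": opening from 0.0 (shut) to 1.0 (fully open).
Only numpy, scipy, OpenCV 4.12 (cv2) and the standard library are available. Lean on these libraries where they do the work, as an engineer would, in place of code of your own. Each camera call takes 0.05 s, during which the arm holds its last target.

## Working session

There is one attempt and no reset: what is moved stays moved. The work goes in short steps, Python scripts to look and compute and a tool call to move; the robot and the scene stay as the last step left them, time stands still between calls to the robot, and variables do not carry over. Pictures are saved under pics/ and viewed, and the job is handed in when it is done.

Besides the shell and the picture viewer there is one more tool, called after "Request:" as name(argument=value, ...) on one line, values as JSON. play_rows: Moves the arm, as the interface text tells. Its arguments: {"type":"object","properties":{"translation":{"type":"array"},"turn":{"type":"array"},"fingers":{"type":"array"},"grip_force":{"type":"number"}},"required":["translation","turn","fingers"]}

```bash
mkdir -p pics; ls; python3 - <<'E'
from bench import ctrl
import cv2,numpy as np
np.set_printoptions(precision=4,suppress=True)
for n in ("scene","top"):
    im=ctrl.get_image(n); cv2.imwrite(f"pics/{n}0.png",im)
    c=ctrl.camera_info(n); print(n,c)
print(ctrl.get_state())
E
```

```text
pics
scene {'camera_matrix': array([[501.6024,   0.    , 314.9133],
       [  0.    , 501.6024, 200.041 ],
       [  0.    ,   0.    ,   1.    ]]), 'R': array([[-0.8716, -0.4899, -0.0161],
       [-0.3689,  0.6774, -0.6364],
       [ 0.3227, -0.5488, -0.7712]]), 't': array([0.4399, 0.3374, 0.9426])}
top {'camera_matrix': array([[388.0095,   0.    , 315.1869],
       [  0.    , 388.0095, 200.7099],
       [  0.    ,   0.    ,   1.    ]]), 'R': array([[-0.0201, -0.9998,  0.0064],
       [-0.9866,  0.0188, -0.1621],
       [ 0.1619, -0.0096, -0.9868]]), 't': array([-0.049 ,  0.5592,  0.909 ])}
{'time': 0.1, 'joint_positions': array([-1.3289,  0.3217, -0.0701,  1.4515,  0.0226,  1.3708, -0.0569]), 'qd': array([-0.    , -0.0022,  0.0002, -0.0018, -0.0011, -0.0022,  0.0012]), 'joint_torque': array([ -0.0003, -49.256 ,  -0.4059, -31.3408,  -0.0642,   0.0393,
         0.0001]), 'position': array([0.1467, 0.6327, 0.2216]), 'tool_rot': array([-1.5651,  0.1789, -0.1788]), 'ft_force': array([-0.3223, -0.815 ,  0.0416]), 'torque': array([0.0257, 0.0509, 0.0021]), 'grip_width': 0.9965483195373792}
```

View pics/scene0.png

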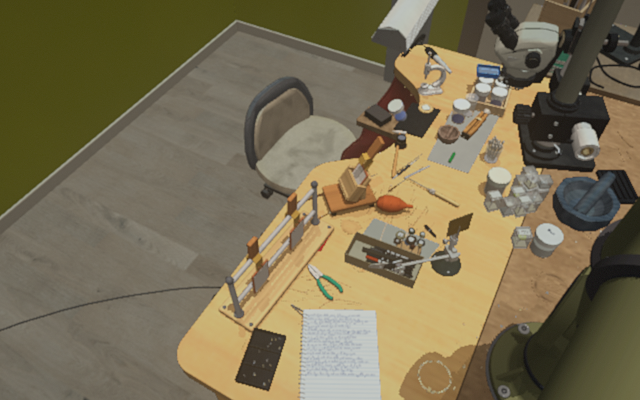

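View pics/top0.png

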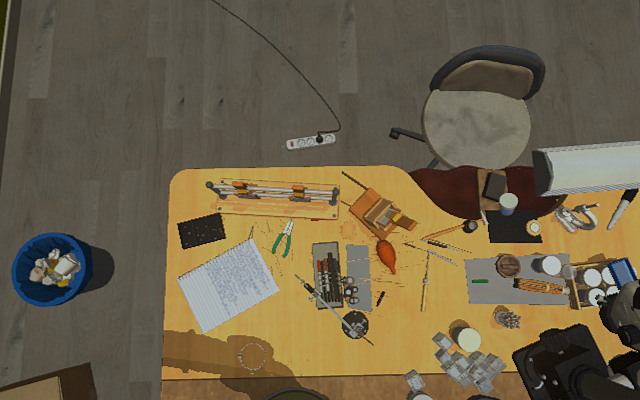

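```bash
python3 - <<'E'
import cv2
a=cv2.imread("pics/scene0.png");b=cv2.imread("pics/top0.png")
cv2.imwrite("pics/s0c.png",cv2.resize(a[120:330,200:400],None,fx=2.8*1.0,fy=2.8,interpolation=cv2.INTER_CUBIC))
cv2.imwrite("pics/t0c.png",cv2.resize(b[160:260,190:430],None,fx=3.3,fy=3.3,interpolation=cv2.INTER_CUBIC))
E
```

```text
(no output)
```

View pics/s0c.png

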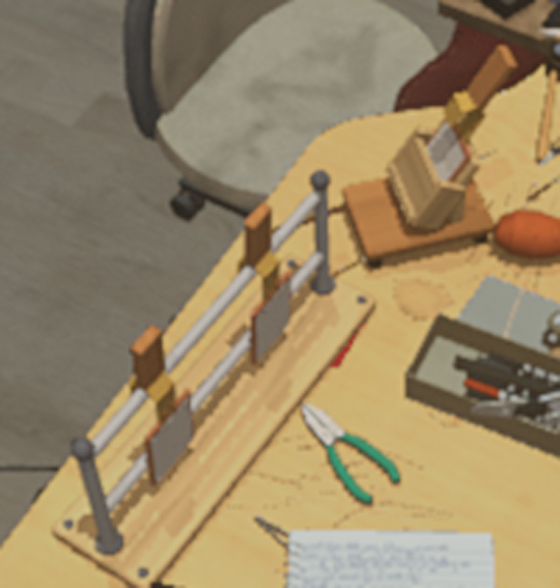

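View pics/t0c.png

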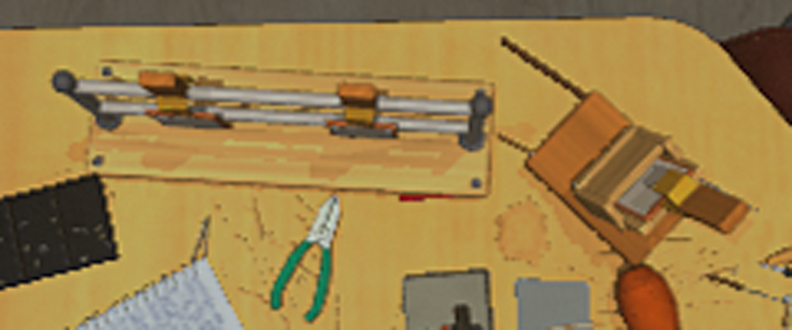

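```bash
python3 - <<'E'
import cv2
a=cv2.imread("pics/scene0.png");b=cv2.imread("pics/top0.png")
def crop(im,r0,r1,c0,c1,f,n):
    o=cv2.resize(im[r0:r1,c0:c1],None,fx=f,fy=f,interpolation=cv2.INTER_NEAREST)
    for c in range((c0+9)//10*10,c1,10): cv2.putText(o,str(c),((c-c0)*f,10),0,.35,(255,255,255),1); cv2.line(o,((c-c0)*f,12),((c-c0)*f,18),(255,255,255),1)
    for r in range((r0+9)//10*10,r1,10): cv2.putText(o,str(r),(0,(r-r0)*f+4),0,.35,(255,255,255),1)
    cv2.imwrite(n,o)
crop(a,132,218,318,402,7,"pics/s0d.png") if False else crop(a,132,216,318,402,7,"pics/s0d.png")
crop(b,168,244,340,430,7,"pics/t0d.png")
crop(a,180,330,215,335,4,"pics/s0e.png")
crop(b,170,225,200,350,5,"pics/t0e.png")
E
```

```text
(no output)
```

View pics/s0d.png

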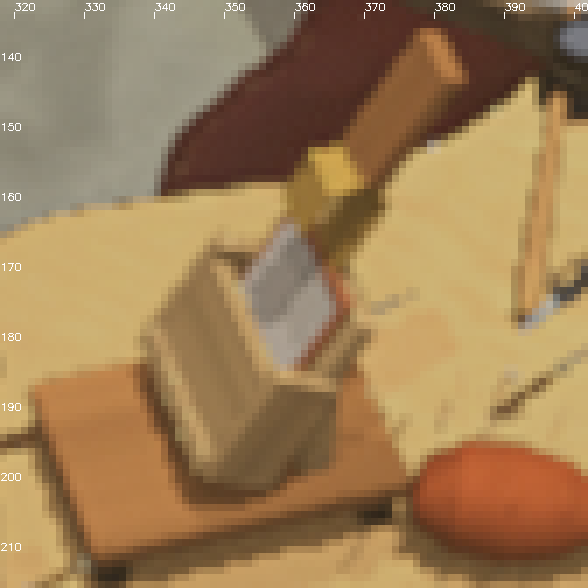

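View pics/t0d.png

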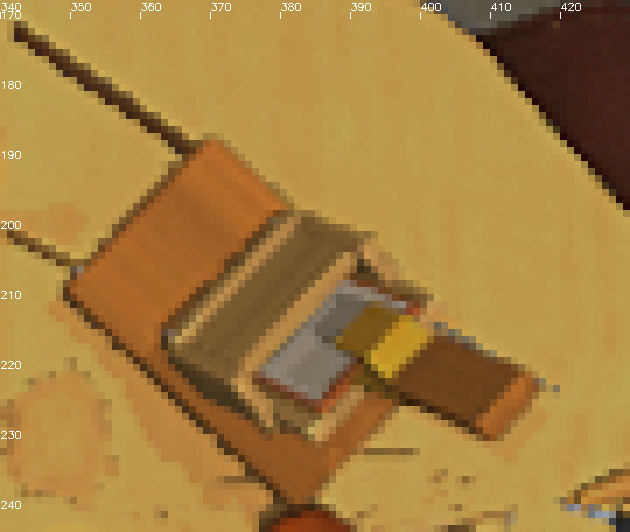

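View pics/s0e.png

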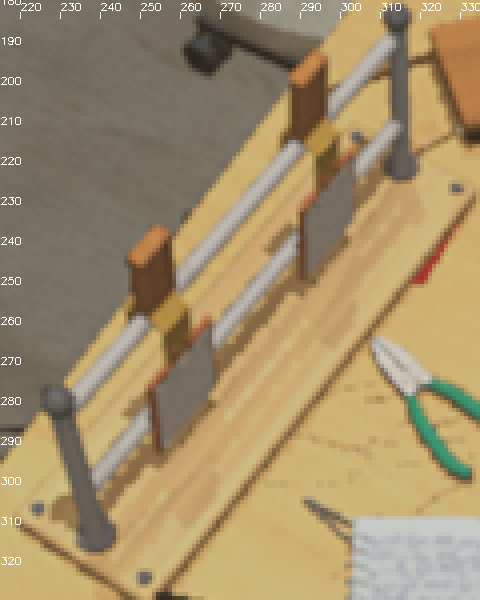

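View pics/t0e.png

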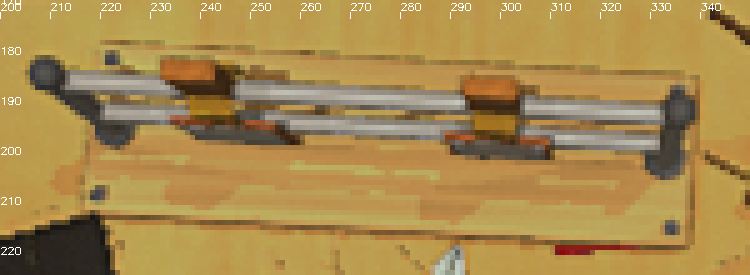

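```bash
cat > h.py <<'E'
import numpy as np,cv2
from bench import ctrl
np.set_printoptions(precision=4,suppress=True)
C={n:ctrl.camera_info(n) for n in("scene","top")}
def ray(n,uv):
    c=C[n];d=np.linalg.inv(c["camera_matrix"])@np.array([uv[0],uv[1],1.]);d=c["R"].T@d
    return -c["R"].T@c["t"],d/np.linalg.norm(d)
def onz(n,uv,z):
    o,d=ray(n,uv);return o+d*(z-o[2])/d[2]
def tri(s,t):
    o1,d1=ray("scene",s);o2,d2=ray("top",t)
    A=np.array([d1,-d2]).T;k=np.linalg.lstsq(A,o2-o1,rcond=None)[0]
    p,q=o1+k[0]*d1,o2+k[1]*d2
    return (p+q)/2,np.linalg.norm(p-q)*1000
def proj(n,X):
    c=C[n];p=c["camera_matrix"]@(c["R"]@np.asarray(X)+c["t"]);return p[:2]/p[2]
def crop(n,im,r0,r1,c0,c1,f,path):
    o=cv2.resize(im[r0:r1,c0:c1],None,fx=f,fy=f,interpolation=cv2.INTER_NEAREST)
    for c in range((c0+9)//10*10,c1,10): cv2.putText(o,str(c),((c-c0)*f,10),0,.35,(255,255,255),1); cv2.line(o,((c-c0)*f,12),((c-c0)*f,18),(255,255,255),1)
    for r in range((r0+9)//10*10,r1,10): cv2.putText(o,str(r),(0,(r-r0)*f+4),0,.35,(255,255,255),1)
    cv2.imwrite(path,o)
E
python3 - <<'E'
from h import *
# pixel centres +0.0
print("ballL",tri((229,280),(207,184)),"ballR",tri((311.5,184),(334,191)))
print("postfootL",tri((233,314),(222,198)),"R",tri((313,222),(331,203)))
print("rail ends z.135 top", onz("top",(212,186),.135), onz("top",(331,192.5),.135))
# base corners
for uv in [(222,178.5),(338,185),(219,213.5),(337,218.5)]: print("base",onz("top",uv,.015))
print("nL tab top",tri((250,232.5),(237,183.5)),"nR",tri((289.5,198),(296,187.5)))
print("tab end",tri((380,140),(412,225.5)))
print("nL plate bot", tri((251,294),(238,199)))
for uv in [(348,209),(369,188),(382,241),(401,227)]: print("blk",onz("top",uv,.03))
print("plate topcorners",tri((358.5,163.5),(399,211)),tri((366,174.5),(387,226)))
E
```

```text
ballL (array([0.5821, 0.1776, 0.1525]), np.float64(0.3164011694137097)) ballR (array([ 0.564 , -0.1   ,  0.1497]), np.float64(4.304659954939533))
postfootL (array([0.5833, 0.18  , 0.0167]), np.float64(19.14176936597052)) R (array([ 0.5599, -0.0985,  0.0197]), np.float64(8.646977586700876))
rail ends z.135 top [0.5813 0.1711 0.135 ] [ 0.5614 -0.0948  0.135 ]
base [0.6254 0.1773 0.015 ]
base [ 0.6028 -0.1194  0.015 ]
base [0.5351 0.1831 0.015 ]
base [ 0.5167 -0.1143  0.015 ]
nL tab top (array([0.5734, 0.102 , 0.2124]), np.float64(8.545071878129166)) nR (array([ 0.566 , -0.0179,  0.1885]), np.float64(5.030876896406467))
tab end (array([ 0.4811, -0.2588,  0.1823]), np.float64(3.4612701100516436))
nL plate bot (array([0.5727, 0.1337, 0.0368]), np.float64(10.869887257089797))
blk [ 0.5382 -0.1415  0.03  ]
blk [ 0.5906 -0.1962  0.03  ]
blk [ 0.4571 -0.2226  0.03  ]
blk [ 0.4907 -0.2714  0.03  ]
plate topcorners (array([ 0.5251, -0.2541,  0.0902]), np.float64(5.015498717755335)) (array([ 0.4901, -0.2219,  0.1009]), np.float64(6.3503036377133855))
```

```bash
cat > item.py <<'E'
from h import *
def axes(yaw,lean):
    c,s=np.cos(yaw),np.sin(yaw);cl,sl=np.cos(lean),np.sin(lean)
    x=np.array([cl*c,cl*s,sl]);y=np.array([-s,c,0]);z=np.array([-sl*c,-sl*s,cl]);return np.array([x,y,z]).T
P={ 'tab':[(sx*5,sy*12,z) for z in (22,-28) for sx in(-1,1) for sy in (-1,1)],
 'plate':[(-11,sy*25,z) for z in (-65,-135) for sy in(-1,1)],
 'free':[(11,sy*10,z) for z in (-40,-54) for sy in(-1,1)]}
COL={'tab':(255,0,0),'plate':(255,255,255),'free':(0,255,0)}
def overlay(n,im,tab,R,box,f,path):
    r0,r1,c0,c1=box
    o=cv2.resize(im[r0:r1,c0:c1],None,fx=f,fy=f,interpolation=cv2.INTER_CUBIC)
    for k,v in P.items():
        for p in v:
            q=proj(n,tab+R@np.array(p)/1000);cv2.circle(o,(int((q[0]+.5-c0)*f),int((q[1]+.5-r0)*f)),3,COL[k],1)
    cv2.imwrite(path,o)
E
python3 - <<'E'
from item import *
R=axes(np.radians(44.5),np.radians(30))
end=np.array([.4811,-.2588,.1823]);tab=end-R[:,2]*.022
print(tab)
a=cv2.imread("pics/scene0.png");b=cv2.imread("pics/top0.png")
overlay("scene",a,tab,R,(130,220,316,400),7,"pics/o1s.png")
overlay("top",b,tab,R,(170,245,340,425),7,"pics/o1t.png")
s=cv2.imread("pics/o1s.png");t=cv2.imread("pics/o1t.png")
E
```

```text
[ 0.4889 -0.2511  0.1632]
```

View pics/o1s.png

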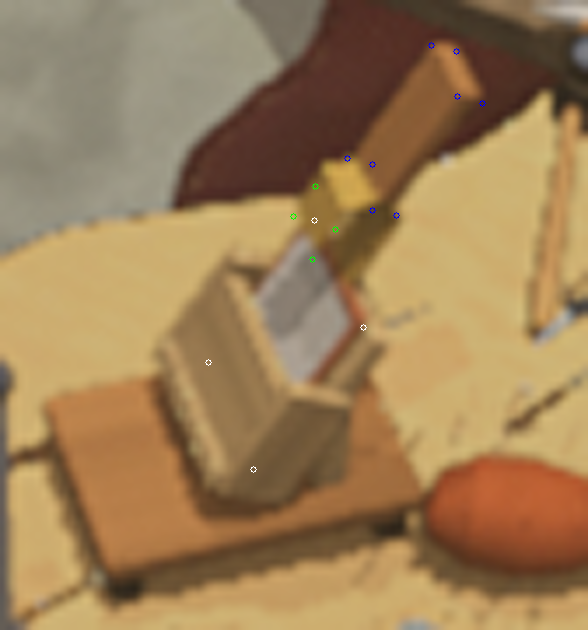

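View pics/o1t.png

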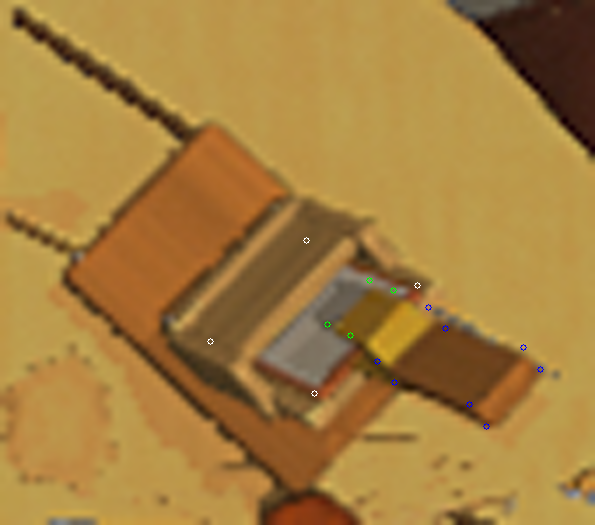

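```bash
python3 - <<'E'
from item import *
tab=np.array([.4889,-.2511,.1632])
t,e=tri(proj("scene",tab)+[0,-.3],proj("top",tab)+[.4,1.3]);print(t,e)
R=axes(np.radians(46.5),np.radians(30))
a=cv2.imread("pics/scene0.png");b=cv2.imread("pics/top0.png")
overlay("scene",a,t,R,(130,220,316,400),7,"pics/o2s.png")
overlay("top",b,t,R,(170,245,340,425),7,"pics/o2t.png")
s=cv2.imread("pics/o2s.png");q=cv2.imread("pics/o2t.png")
# neighbours: white-balanced masks of orange tab tops by colour
hb=cv2.cvtColor(b,cv2.COLOR_BGR2HSV);hs=cv2.cvtColor(a,cv2.COLOR_BGR2HSV)
for n,h,boxes in(("top",hb,[(178,190,228,250),(182,194,288,306)]),("scene",hs,[(232,246,243,262),(190,205,286,300)])):
  for (r0,r1,c0,c1) in boxes:
    m=cv2.inRange(h[r0:r1,c0:c1],(5,120,150),(16,255,255));M=cv2.moments(m,True);print(n,M['m00'],M['m10']/M['m00']+c0,M['m01']/M['m00']+r0)
E
```

```text
[ 0.4873 -0.2509  0.1648] 2.9510005112438393
top 43.0 237.37209302325581 183.34883720930233
top 42.0 297.7142857142857 186.5952380952381
scene 47.0 251.59574468085106 240.91489361702128
scene 39.0 291.56410256410254 196.53846153846155
```

View pics/o2s.png

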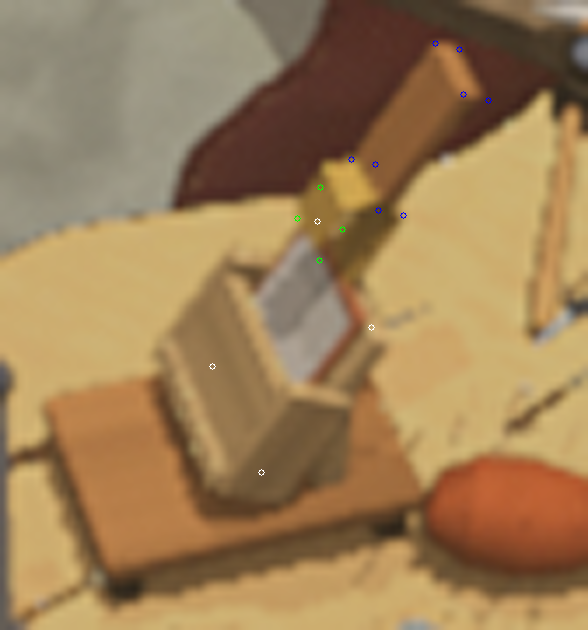

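View pics/o2t.png

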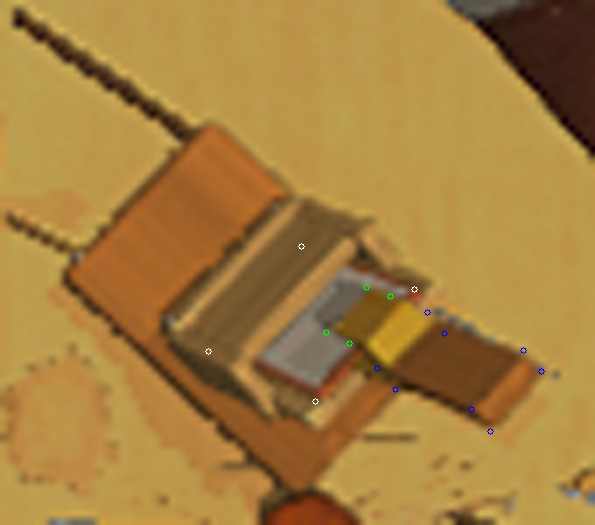

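```bash
cat > go.py <<'E'
from item import *
from scipy.spatial.transform import Rotation as Ro
def tool(): 
    s=ctrl.get_state();return s["position"],Ro.from_rotvec(s["tool_rot"]).as_matrix(),s
def toolR(Ri,sg): # item axes -> tool axes
    y=-Ri[:,2];z=sg*Ri[:,0];return np.array([np.cross(y,z),y,z]).T
def delta(pt,Rt):
    p,R,s=tool()
    print("pos",p,"local mm",R.T@(pt-p)*1000,"rot",Ro.from_matrix(R.T@Rt).as_rotvec(),"deg",np.degrees(np.linalg.norm(Ro.from_matrix(R.T@Rt).as_rotvec())),"tgt",pt)
E
python3 - <<'E'
from go import *
p,R,s=tool();print(R)
for yaw,lean in((45.5,30),(-3.9,0)):
  for sg in(1,-1):
    Rt=toolR(axes(np.radians(yaw),np.radians(lean)),sg);print(sg);print(Rt);delta(p,Rt)
E
```

```text
[[ 0.9742 -0.0003  0.2258]
 [-0.2258 -0.0017  0.9742]
 [ 0.0001 -1.     -0.0017]]
1
[[ 0.7133  0.3505  0.607 ]
 [-0.7009  0.3566  0.6177]
 [ 0.     -0.866   0.5   ]]
pos [0.1467 0.6327 0.2216] local mm [0. 0. 0.] rot [ 0.5119  0.5364 -0.1431] deg 43.26722790673019 tgt [0.1467 0.6327 0.2216]
-1
[[-0.7133  0.3505 -0.607 ]
 [ 0.7009  0.3566 -0.6177]
 [ 0.     -0.866  -0.5   ]]
pos [0.1467 0.6327 0.2216] local mm [0. 0. 0.] rot [-0.189  -2.5155 -0.6763] deg 149.63780802871875 tgt [0.1467 0.6327 0.2216]
1
[[-0.068   0.      0.9977]
 [-0.9977 -0.     -0.068 ]
 [ 0.     -1.      0.    ]]
pos [0.1467 0.6327 0.2216] local mm [0. 0. 0.] rot [0.0013 1.4111 0.0013] deg 80.85098730680134 tgt [0.1467 0.6327 0.2216]
-1
[[ 0.068   0.     -0.9977]
 [ 0.9977 -0.      0.068 ]
 [ 0.     -1.     -0.    ]]
pos [0.1467 0.6327 0.2216] local mm [0. 0. 0.] rot [ 0.0014 -1.7305 -0.0014] deg 99.1491008791323 tgt [0.1467 0.6327 0.2216]
```

```bash
cat >> go.py <<'E'
from scipy.linalg import expm,logm
def plan(pt,Rt,n,verbose=True):
    p,R,s=tool()
    A=np.eye(4);A[:3,:3]=R;A[:3,3]=p;B=np.eye(4);B[:3,:3]=Rt;B[:3,3]=pt
    S=expm(np.real(logm(np.linalg.inv(A)@B))/n)
    t=S[:3,3]*1000;w=Ro.from_matrix(S[:3,:3]).as_rotvec()
    t=np.round(t,1);w=np.round(w,4)
    X=A.copy();T=np.eye(4);T[:3,:3]=Ro.from_rotvec(w).as_matrix();T[:3,3]=t/1000
    path=[]
    for i in range(n): X=X@T;path.append(X[:3,3].copy())
    print("rows",n,"t",t.tolist(),"w",w.tolist(),"|t|",np.linalg.norm(t),"deg",np.degrees(np.linalg.norm(w)))
    print("end",X[:3,3],"err mm",(X[:3,3]-pt)*1000,"mid",path[n//2-1])
E
python3 - <<'E'
from go import *
plan(np.array([.53,.22,.33]),toolR(axes(np.radians(30),0),1),20)
E
```

```text
rows 20 t [28.4, -5.4, -5.9] w [0.0001, 0.041, 0.0] |t| 29.504745381039978 deg 2.3491339473161683
end [0.5307 0.2196 0.3299] err mm [ 0.6664 -0.4028 -0.0504] mid [0.3817 0.4661 0.2758]
```

Request:
play_rows(translation=[[28.4,-5.4,-5.9],[28.4,-5.4,-5.9],[28.4,-5.4,-5.9],[28.4,-5.4,-5.9],[28.4,-5.4,-5.9],[28.4,-5.4,-5.9],[28.4,-5.4,-5.9],[28.4,-5.4,-5.9],[28.4,-5.4,-5.9],[28.4,-5.4,-5.9]], turn=[[0,0.041,0],[0,0.041,0],[0,0.041,0],[0,0.041,0],[0,0.041,0],[0,0.041,0],[0,0.041,0],[0,0.041,0],[0,0.041,0],[0,0.041,0]], fingers=[1,1,1,1,1,1,1,1,1,1])

```text
time: 0.93
position: [0.3826, 0.4653, 0.2763]
tool_rot: [-1.513, 0.501, -0.501]
ft_force: [0.3, 0.3, -0.3]
grip_width: 0.998
```

Request:
play_rows(translation=[[28.4,-5.4,-5.9],[28.4,-5.4,-5.9],[28.4,-5.4,-5.9],[28.4,-5.4,-5.9],[28.4,-5.4,-5.9],[28.4,-5.4,-5.9],[28.4,-5.4,-5.9],[28.4,-5.4,-5.9],[28.4,-5.4,-5.9],[28.4,-5.4,-5.9]], turn=[[0,0.041,0],[0,0.041,0],[0,0.041,0],[0,0.041,0],[0,0.041,0],[0,0.041,0],[0,0.041,0],[0,0.041,0],[0,0.041,0],[0,0.041,0]], fingers=[1,1,1,1,1,1,1,1,1,1])

```text
time: 1.77
position: [0.531, 0.2186, 0.3303]
tool_rot: [-1.412, 0.818, -0.817]
ft_force: [0.9, -0.4, 0.3]
grip_width: 1.006
```

```bash
python3 - <<'E'
from go import *
p,R,s=tool();print(s["time"],s["joint_positions"],s["ft_force"])
tab=np.array([.488,-.251,.164]);Ri=axes(np.radians(45.5),np.radians(30))
plan(tab+.084*Ri[:,2],toolR(Ri,1),20)
E
```

```text
1.7667 [-0.759   0.1286  0.3623  1.4796 -0.0454  1.5425  0.1229] [ 0.8614 -0.414   0.2949]
rows 20 t [17.8, -0.1, -18.8] w [0.0261, -0.0133, 0.0036] |t| 25.88995944376893 deg 1.6910119157596821
end [ 0.4583 -0.2798  0.2363] err mm [-0.2664  1.1421 -0.413 ] mid [ 0.473  -0.032   0.3074]
```

Request:
play_rows(translation=[[17.8,-0.1,-18.8],[17.8,-0.1,-18.8],[17.8,-0.1,-18.8],[17.8,-0.1,-18.8],[17.8,-0.1,-18.8],[17.8,-0.1,-18.8],[17.8,-0.1,-18.8],[17.8,-0.1,-18.8],[17.8,-0.1,-18.8],[17.8,-0.1,-18.8]], turn=[[0.0261,-0.0133,0.0036],[0.0261,-0.0133,0.0036],[0.0261,-0.0133,0.0036],[0.0261,-0.0133,0.0036],[0.0261,-0.0133,0.0036],[0.0261,-0.0133,0.0036],[0.0261,-0.0133,0.0036],[0.0261,-0.0133,0.0036],[0.0261,-0.0133,0.0036],[0.0261,-0.0133,0.0036]], fingers=[1,1,1,1,1,1,1,1,1,1])

```text
time: 2.6
position: [0.4726, -0.0317, 0.3074]
tool_rot: [-1.201, 0.606, -0.762]
ft_force: [-0.1, -1.3, 0.0]
grip_width: 1.003
```

Request:
play_rows(translation=[[17.8,-0.1,-18.8],[17.8,-0.1,-18.8],[17.8,-0.1,-18.8],[17.8,-0.1,-18.8],[17.8,-0.1,-18.8],[17.8,-0.1,-18.8],[17.8,-0.1,-18.8],[17.8,-0.1,-18.8],[17.8,-0.1,-18.8],[17.8,-0.1,-18.8]], turn=[[0.0261,-0.0133,0.0036],[0.0261,-0.0133,0.0036],[0.0261,-0.0133,0.0036],[0.0261,-0.0133,0.0036],[0.0261,-0.0133,0.0036],[0.0261,-0.0133,0.0036],[0.0261,-0.0133,0.0036],[0.0261,-0.0133,0.0036],[0.0261,-0.0133,0.0036],[0.0261,-0.0133,0.0036]], fingers=[0.5,0.5,0.5,0.5,0.5,0.5,0.5,0.5,0.5,0.5])

```text
time: 3.43
position: [0.4595, -0.2791, 0.2377]
tool_rot: [-0.988, 0.398, -0.703]
ft_force: [0.0, 0.2, 0.2]
grip_width: 0.753
```

```bash
python3 - <<'E'
from go import *
p,R,s=tool();print(s["time"],s["joint_positions"],s["ft_force"])
tab=np.array([.488,-.251,.164]);Ri=axes(np.radians(45.5),np.radians(30))
delta(tab+.084*Ri[:,2],toolR(Ri,1))
a=ctrl.get_image("scene");b=ctrl.get_image("top");cv2.imwrite("pics/s1.png",a);cv2.imwrite("pics/t1.png",b)
crop("",a,80,220,310,450,5,"pics/s1c.png");crop("",b,160,260,340,460,6,"pics/t1c.png")
E
```

```text
3.4333 [-0.2494  0.139   1.1938  1.8354 -0.6621  1.4013  1.911 ] [0.0097 0.1936 0.2274]
pos [ 0.4595 -0.2791  0.2377] local mm [ 0.6032 -0.1291 -2.1745] rot [-0.0064  0.005   0.0015] deg 0.47626029191138963 tgt [ 0.4586 -0.281   0.2367]
```

View pics/s1c.png

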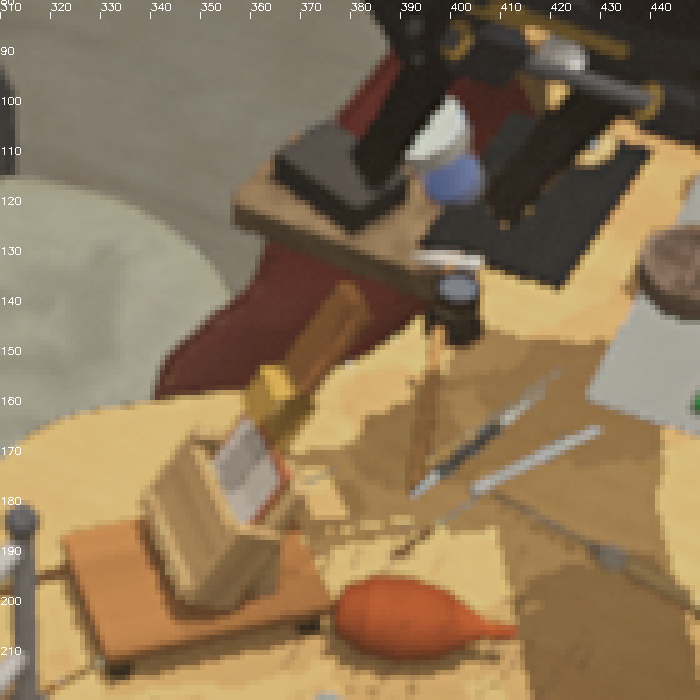

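View pics/t1c.png

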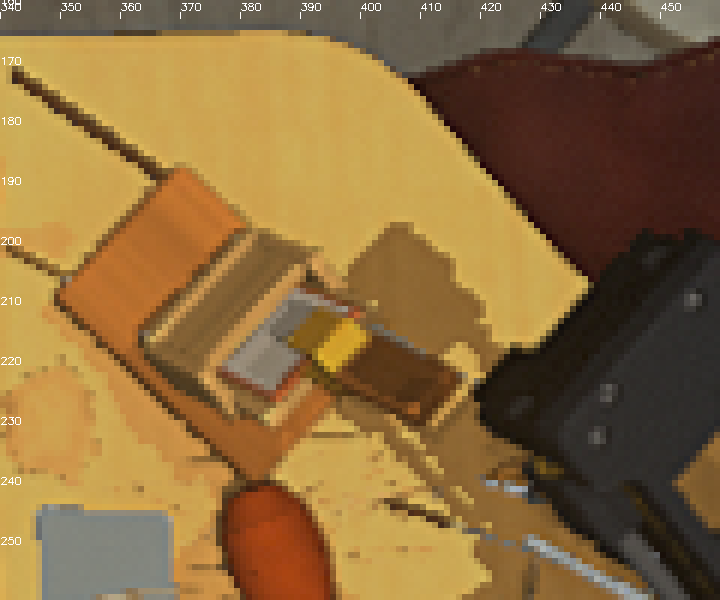

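```bash
python3 - <<'E'
from go import *
p,R,s=tool()
print(s["grip_width"])
for n in("scene","top"):
  im=cv2.imread({"scene":"pics/s1.png","top":"pics/t1.png"}[n])
  print(n,proj(n,p),[proj(n,p+R@np.array([x,0,z])/1000) for z in(-33,33) for x in(-9.5,9.5)])
E
```

```text
0.7509518175099981
scene [397.6856 120.9844] [array([411.0468, 126.9014]), array([407.6196, 121.2822]), array([387.3158, 120.6736]), array([384.0434, 114.943 ])]
top [430.4341 234.4144] [array([435.7908, 248.5551]), array([441.986 , 241.6159]), array([418.447 , 226.9416]), array([424.9115, 219.8359])]
```

Request:
play_rows(translation=[[0.1,7,-0.4],[0.1,7,-0.4],[0.1,7,-0.4],[0.1,7,-0.4],[0.1,7,-0.4],[0.1,7,-0.2],[0,7,0],[0,7,0],[0,7,0],[0,7,0]], turn=[[-0.0006,0.0005,0],[-0.0006,0.0005,0],[-0.0006,0.0005,0],[-0.0006,0.0005,0],[-0.0006,0.0005,0],[-0.0006,0.0005,0],[-0.0006,0.0005,0],[-0.0006,0.0005,0],[-0.0006,0.0005,0],[-0.0006,0.0005,0]], fingers=[0.2,0.2,0.2,0.2,0.2,0.2,0.2,0.2,0.2,0.2])

```text
time: 4.37
position: [0.4829, -0.2549, 0.174]
tool_rot: [-0.994, 0.411, -0.703]
ft_force: [-0.3, -1.3, -0.2]
grip_width: 0.601
```

```bash
python3 - <<'E'
from go import *
p,R,s=tool();print(s["time"],s["joint_positions"],s["ft_force"])
tab=np.array([.488,-.251,.164]);Ri=axes(np.radians(45.5),np.radians(30))
delta(tab-.016*Ri[:,2],toolR(Ri,1))
a=ctrl.get_image("scene");b=ctrl.get_image("top");cv2.imwrite("pics/s2.png",a);cv2.imwrite("pics/t2.png",b)
crop("",a,80,220,310,450,5,"pics/s2c.png");crop("",b,160,260,340,460,6,"pics/t2c.png")
for n in("scene","top"):
  print(n,proj(n,p),proj(n,p-R[:,1]*.019))
E
```

```text
4.3667 [-0.2392  0.2252  1.1388  1.9138 -0.7528  1.3007  1.9602] [-0.2853 -1.3035 -0.1783]
pos [ 0.4829 -0.2549  0.174 ] local mm [ 0.8976 27.8728  0.6307] rot [ 0.0041 -0.004  -0.0011] deg 0.3343908938932765 tgt [ 0.4936 -0.2453  0.1501]
scene [378.9982 143.6359] [383.6837 137.2641]
top [408.7888 224.3252] [414.1911 226.6316]
```

View pics/s2c.png

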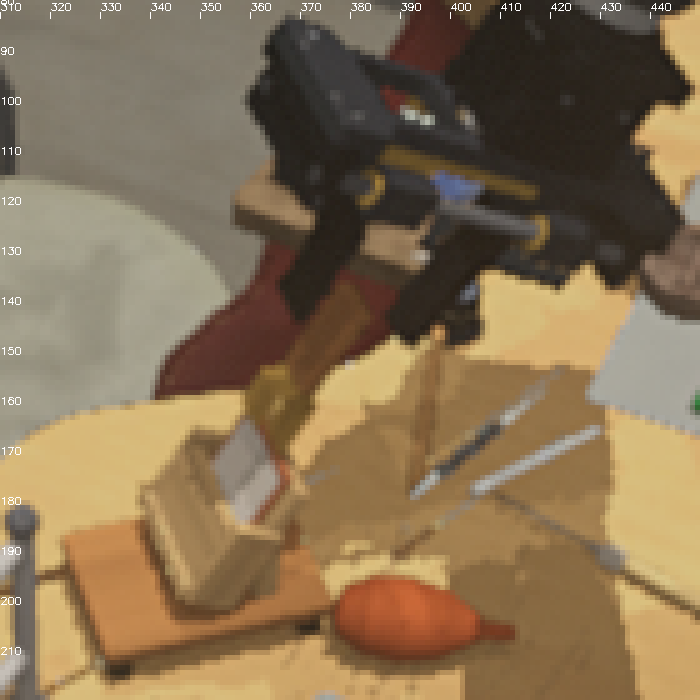

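View pics/t2c.png

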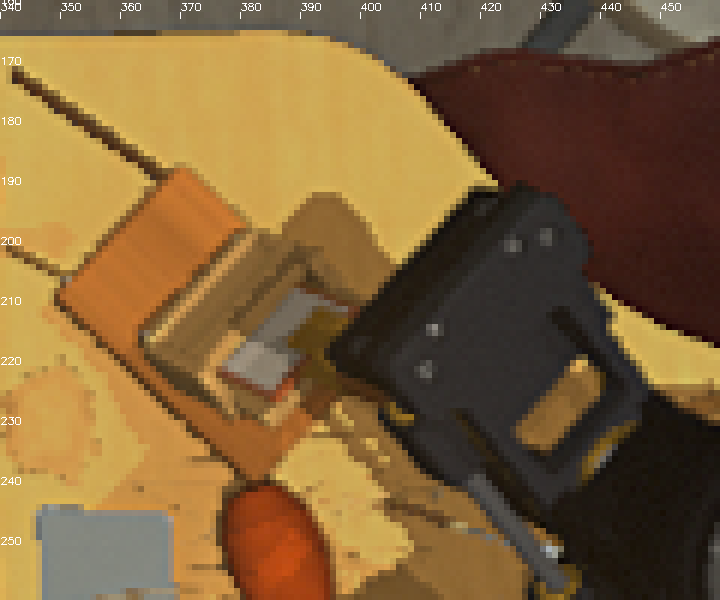

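Request:
play_rows(translation=[[0.3,7,0.2],[0.3,7,0.2],[0.3,7,0.2],[0,6.5,0],[0,0,0],[0,0,0],[0,0,0],[0,0,0],[0,0,0],[0,0,0]], turn=[[0,0,0],[0,0,0],[0,0,0],[0,0,0],[0,0,0],[0,0,0],[0,0,0],[0,0,0],[0,0,0],[0,0,0]], fingers=[0,0,0,-0.3,-0.5,-0.5,-0.6,-0.7,-0.8,-0.8], grip_force=25)

```text
time: 5.3
position: [0.4933, -0.246, 0.1514]
tool_rot: [-0.994, 0.411, -0.704]
ft_force: [-1.2, 0.9, 2.9]
grip_width: 0.124
```

Request:
play_rows(translation=[[0,0,0],[0,0,0],[0,0,0],[0,0,0],[0,0,0],[0,0,0],[0,0,0],[0,0,0],[0,0,0],[0,0,0]], turn=[[0,0,0],[0,0,0],[0,0,0],[0,0,0],[0,0,0],[0,0,0],[0,0,0],[0,0,0],[0,0,0],[0,0,0]], fingers=[-0.8,-0.9,-1,-1,-1,-1,-1,-1,-1,-1])

```text
time: 6.13
position: [0.4937, -0.2456, 0.1517]
tool_rot: [-0.993, 0.411, -0.704]
ft_force: [1.6, 2.0, 5.3]
grip_width: 0.109
```

```bash
python3 - <<'E'
from go import *
p,R,s=tool();print(s["time"],s["joint_positions"],s["ft_force"],s["torque"],s["grip_width"]*87)
tab=np.array([.488,-.251,.164]);Ri=axes(np.radians(45.5),np.radians(30))
delta(tab-.016*Ri[:,2],toolR(Ri,1))
a=ctrl.get_image("scene");b=ctrl.get_image("top");cv2.imwrite("pics/s3.png",a);cv2.imwrite("pics/t3.png",b)
crop("",a,80,220,310,450,5,"pics/s3c.png");crop("",b,160,260,340,460,6,"pics/t3c.png")
E
```

```text
6.1333 [-0.231   0.264   1.1129  1.9355 -0.7998  1.2688  1.9865] [1.6343 2.0316 5.2886] [ 0.4812 -0.321  -0.0175] 9.457591611633424
pos [ 0.4937 -0.2456  0.1517] local mm [-0.2821  1.3785 -0.6508] rot [ 0.0027 -0.0038 -0.0008] deg 0.2687366117644041 tgt [ 0.4936 -0.2453  0.1501]
```

View pics/s3c.png

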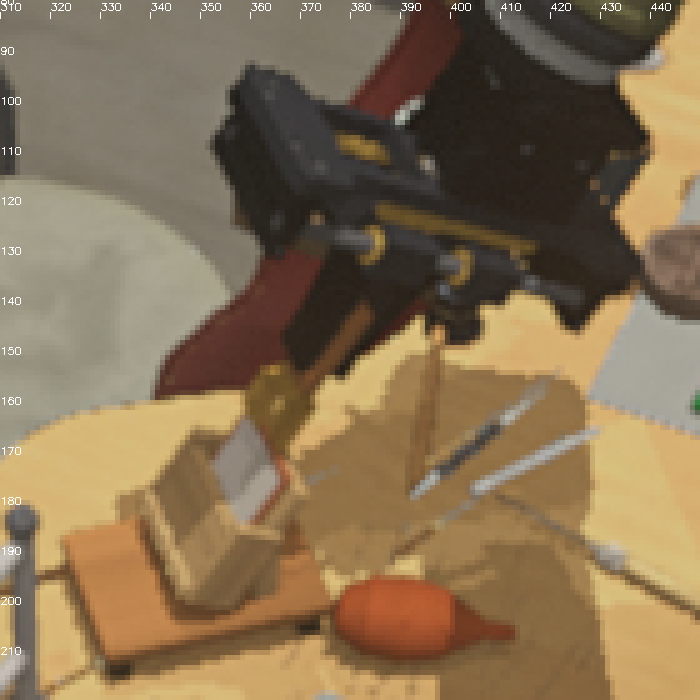

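Request:
play_rows(translation=[[0,-4,0],[0,-8,0],[0,-10,0],[0,-10,0],[0,-10,0],[0,-10,0],[0,-10,0],[0,-10,0],[0,-10,0],[0,-10,0]], turn=[[0,0,0],[0,0,0],[0,0,0],[0,0,0],[0,0,0],[0,0,0],[0,0,0],[0,0,0],[0,0,0],[0,0,0]], fingers=[-1,-1,-1,-1,-1,-1,-1,-1,-1,-1], grip_force=35)

```text
time: 7.07
position: [0.4597, -0.2805, 0.2314]
tool_rot: [-0.997, 0.413, -0.705]
ft_force: [0.5, 0.5, -1.6]
grip_width: 0.113
```

```bash
python3 - <<'E'
from go import *
p,R,s=tool();print(s["time"],s["joint_positions"],s["ft_force"],s["torque"],s["grip_width"]*87)
a=ctrl.get_image("scene");b=ctrl.get_image("top");cv2.imwrite("pics/s4.png",a);cv2.imwrite("pics/t4.png",b)
crop("",a,80,220,310,450,5,"pics/s4c.png");crop("",b,160,260,340,460,6,"pics/t4c.png")
# target hover over rack
yaw=np.radians(-3.9);Rr=axes(yaw,0)
mid=np.array([.573,.0388,.135]);print(Rr)
plan(np.array([.56,.02,.40]),toolR(Rr,1),20)
E
```

```text
7.0667 [-0.2243  0.1421  1.161   1.8376 -0.6523  1.3881  1.8965] [ 0.5075  0.5081 -1.5741] [-0.6042  0.4666 -0.0035] 9.83558609125
[[ 0.9977  0.068  -0.    ]
 [-0.068   0.9977  0.    ]
 [ 0.      0.      1.    ]]
rows 20 t [-13.1, -4.8, 12.4] w [-0.0243, 0.0418, -0.0111] |t| 18.665744024817226 deg 2.842321139315173
end [0.5598 0.0196 0.3994] err mm [-0.2132 -0.3852 -0.5833] mid [ 0.4673 -0.1243  0.3295]
```

View pics/s4c.png

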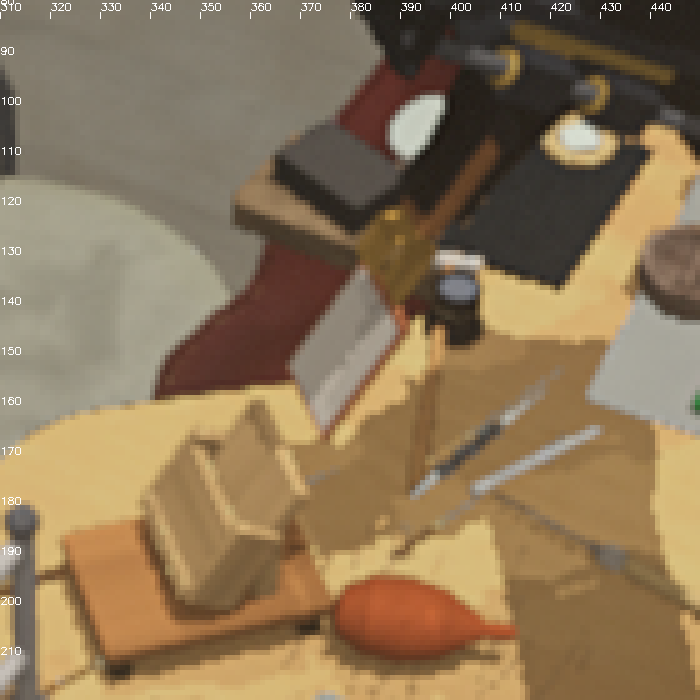

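View pics/t4c.png

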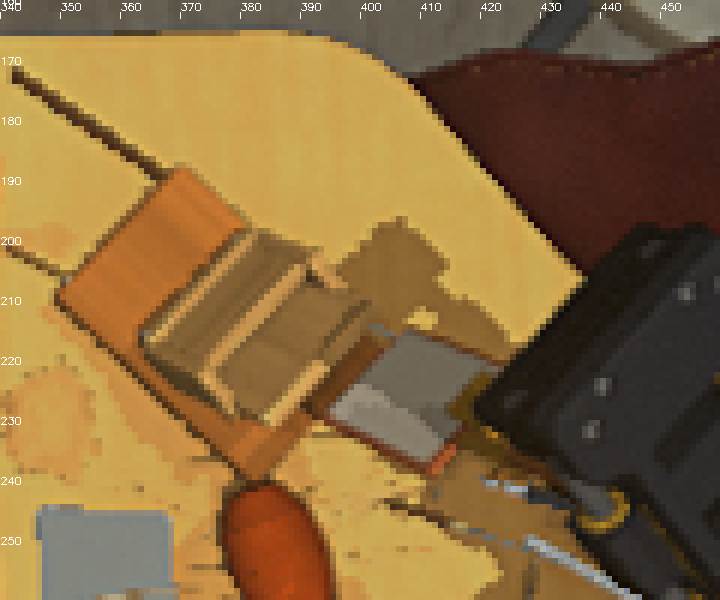

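```bash
python3 - <<'E'
from go import *
yl=onz("top",(237.3,183.5),.192);yr=onz("top",(296.8,187),.192)
print(yl,yr,np.linalg.norm(yl-yr))
# tab-top face from scene: eyeballed centres
print(onz("scene",(250,232.5),.192),onz("scene",(290,196.5),.192))
# plates bottom-edge etc. in scene: plates L x 252..266; in plane of plate
# brass hooks top view
print(onz("top",(240,192),.145),onz("top",(296.5,195.5),.145))
b=cv2.imread("pics/top0.png");a=cv2.imread("pics/scene0.png")
crop("",b,176,206,225,310,9,"pics/t0f.png");crop("",a,185,300,245,320,5,"pics/s0f.png")
E
```

```text
[0.5737 0.1036 0.192 ] [ 0.5639 -0.0207  0.192 ] 0.12466974867426663
[0.5882 0.0918 0.192 ] [ 0.568  -0.0187  0.192 ]
[0.5645 0.1066 0.145 ] [ 0.5543 -0.018   0.145 ]
```

View pics/t0f.png

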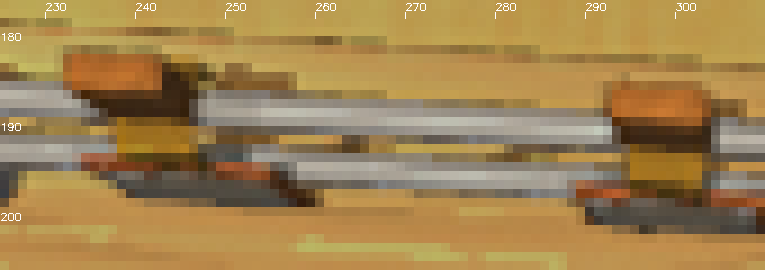

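View pics/s0f.png

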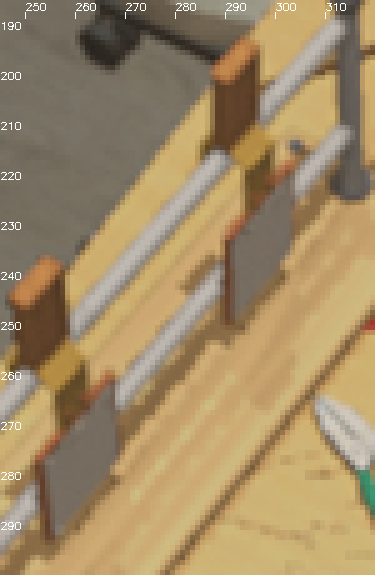

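```bash
python3 - <<'E'
from go import *
L=tri((250,240),(236.3,183.3));R_=tri((290.2,197.2),(297,187));print(L,R_,np.linalg.norm(L[0]-R_[0]))
m=(L[0]+R_[0])/2;print("gap mid",m)
bl,br=np.array([.5821,.1776]),np.array([.564,-.1])
# rail by top image: center rows at columns away from items, z=.135
b=cv2.imread("pics/top0.png");a=cv2.imread("pics/scene0.png")
g=cv2.cvtColor(b,cv2.COLOR_BGR2HSV)
pts=[]
for c in list(range(248,290,3))+list(range(214,228,3))+list(range(308,328,3)):
    col=g[180:196,c];m=col[:,1]<70
    # first run
    r=np.where(m)[0]
    if len(r)==0: continue
    run=[r[0]]
    for k in r[1:]:
        if k==run[-1]+1: run.append(k)
        else: break
    if 3<=len(run)<=5: w=np.ones(len(run)); pts.append((c,180+np.mean(run)))
W=np.array([onz("top",q,.135) for q in pts]);pf=np.polyfit(W[:,1],W[:,0],1);print("top rail x=a*y+b",pf,len(pts),np.std(W[:,0]-np.polyval(pf,W[:,1])), np.degrees(np.arctan(pf[0])))
# scene rail
g=cv2.cvtColor(a,cv2.COLOR_BGR2HSV);pts=[]
for c in list(range(262,286,2))+list(range(300,310,2))+list(range(236,246,2)):
    # expected row
    y=None
    q0=[proj("scene",[np.polyval(pf,yy),yy,.135]) for yy in np.linspace(.2,-.12,200)]
    q0=np.array(q0);r0=np.interp(c,q0[:,0],q0[:,1]);lo=int(r0)-8
    m=g[lo:lo+17,c,1]<70;r=np.where(m)[0]
    if len(r): pts.append((c,lo+np.mean(r),r0,len(r)))
for p in pts: print(np.round(p,1))
E
```

```text
(array([0.5758, 0.1063, 0.1934]), np.float64(4.097465730153294)) (array([ 0.5665, -0.0203,  0.1884]), np.float64(3.840695996639017)) 0.12696314812785342
gap mid [0.5712 0.043  0.1909]
top rail x=a*y+b [0.0776 0.5689] 23 0.0006484985692186957 4.438514082254105
[262.  247.  248.3   7. ]
[264.  244.5 246.    8. ]
[266.  242.  243.7   7. ]
[268.  240.  241.4   7. ]
[270.  238.  239.2   7. ]
[272.  235.  236.9   7. ]
[274.  233.  234.6   7. ]
[276.  231.  232.3   7. ]
[278. 229. 230.   7.]
[280.  226.  227.8   7. ]
[282.  224.  225.5   7. ]
[284.  222.  223.2   7. ]
[300.  203.  204.9   7. ]
[302.  201.  202.7   7. ]
[304.  199.  200.4   7. ]
[306.  197.  198.1   7. ]
[308.  194.  195.8   7. ]
[236.  276.5 278.    8. ]
[238.  274.5 275.7   8. ]
[240.  272.  273.4   7. ]
[242.  269.5 271.1   8. ]
[244.  267.5 268.8   8. ]
```

```bash
python3 - <<'E'
from go import *
Rr=axes(np.radians(-4.2),0)
plan(np.array([.5735,.0425,.41]),toolR(Rr,1),20)
E
```

```text
rows 20 t [-14.0, -5.0, 13.6] w [-0.0243, 0.0421, -0.0111] |t| 20.148449071826843 deg 2.8568195068690807
end [0.5741 0.0424 0.4104] err mm [ 0.6217 -0.1165  0.4101] mid [ 0.4711 -0.1115  0.3364]
```

Request:
play_rows(translation=[[-14.0,-5.0,13.6],[-14.0,-5.0,13.6],[-14.0,-5.0,13.6],[-14.0,-5.0,13.6],[-14.0,-5.0,13.6],[-14.0,-5.0,13.6],[-14.0,-5.0,13.6],[-14.0,-5.0,13.6],[-14.0,-5.0,13.6],[-14.0,-5.0,13.6]], turn=[[-0.0243,0.0421,-0.0111],[-0.0243,0.0421,-0.0111],[-0.0243,0.0421,-0.0111],[-0.0243,0.0421,-0.0111],[-0.0243,0.0421,-0.0111],[-0.0243,0.0421,-0.0111],[-0.0243,0.0421,-0.0111],[-0.0243,0.0421,-0.0111],[-0.0243,0.0421,-0.0111],[-0.0243,0.0421,-0.0111]], fingers=[-1,-1,-1,-1,-1,-1,-1,-1,-1,-1])

```text
time: 8.0
position: [0.4708, -0.1094, 0.335]
tool_rot: [-1.103, 0.83, -0.985]
ft_force: [0.7, -0.5, -2.0]
grip_width: 0.115
```

Request:
play_rows(translation=[[-14.0,-5.0,13.6],[-14.0,-5.0,13.6],[-14.0,-5.0,13.6],[-14.0,-5.0,13.6],[-14.0,-5.0,13.6],[-14.0,-5.0,13.6],[-14.0,-5.0,13.6],[-14.0,-5.0,13.6],[-14.0,-5.0,13.6],[-14.0,-5.0,13.6]], turn=[[-0.0243,0.0421,-0.0111],[-0.0243,0.0421,-0.0111],[-0.0243,0.0421,-0.0111],[-0.0243,0.0421,-0.0111],[-0.0243,0.0421,-0.0111],[-0.0243,0.0421,-0.0111],[-0.0243,0.0421,-0.0111],[-0.0243,0.0421,-0.0111],[-0.0243,0.0421,-0.0111],[-0.0243,0.0421,-0.0111]], fingers=[-1,-1,-1,-1,-1,-1,-1,-1,-1,-1])

```text
time: 8.83
position: [0.574, 0.0452, 0.4092]
tool_rot: [-1.175, 1.265, -1.256]
ft_force: [1.1, -0.1, 0.3]
grip_width: 0.114
```

```bash
python3 - <<'E'
from go import *
p,R,s=tool();print(s["time"],s["joint_positions"],s["ft_force"],s["grip_width"]*87)
Rr=axes(np.radians(-4.2),0)
delta(np.array([.5735,.0425,.41]),toolR(Rr,1))
a=ctrl.get_image("scene");b=ctrl.get_image("top");cv2.imwrite("pics/s5.png",a);cv2.imwrite("pics/t5.png",b)
crop("",a,130,320,210,350,4,"pics/s5c.png");crop("",b,150,250,200,350,5,"pics/t5c.png")
tab=p-R[:,1]*-.0
tab=p+(-R[:,1])*.0146
Ri=np.array([R[:,2],-R[:,0],-R[:,1]]).T
overlay("scene",a,tab,Ri,(130,250,230,330),6,"pics/o5s.png")
overlay("top",b,tab,Ri,(150,250,220,330),6,"pics/o5t.png")
E
```

```text
8.8333 [-0.37    0.1417  0.2885  1.3081 -0.0446  1.7001 -0.1599] [ 1.1409 -0.0798  0.2582] 9.92365119492427
pos [0.574  0.0452 0.4092] local mm [ 2.748  -0.8502 -0.3109] rot [ 0.0033  0.0032 -0.0036] deg 0.33419733848126615 tgt [0.5735 0.0425 0.41  ]
```

View pics/o5s.png

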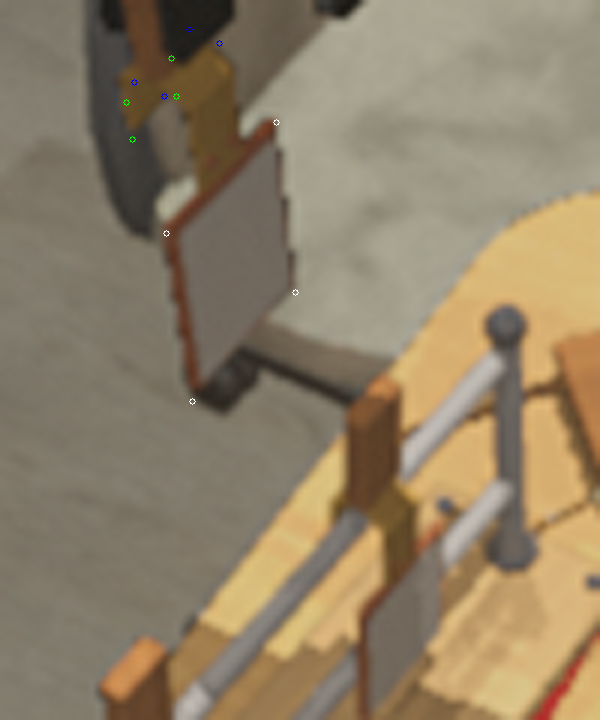

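View pics/o5t.png

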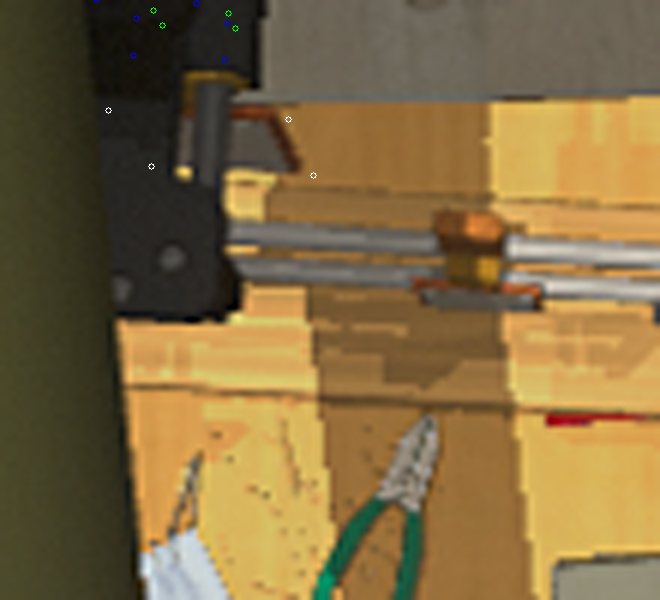

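```bash
python3 - <<'E'
from go import *
p,R,s=tool()
Ri=np.array([R[:,2],-R[:,0],-R[:,1]]).T
tab=p+Ri[:,2]*.0146
f=lambda u,v,c,r:(u/6+c-.5,v/6+r-.5)
for nm,sc,tp,pt in(("top-right",(274,124),(276,110),(-11,-25,-65)),("bot-right",(294,286),(299,170),(-13,-25,-135))):
    X,e=tri(f(*sc,230,130),f(*tp,220,150));print(nm,X,e,"pred",tab+Ri@np.array(pt)/1000,"item-frame diff mm",Ri.T@(X-tab)*1000-np.array(pt))
E
```

```text
top-right [0.5619 0.0239 0.3607] 2.9632386492191793 pred [0.5628 0.0244 0.3567] item-frame diff mm [-0.9017 -0.4898  4.04  ]
bot-right [0.5599 0.0249 0.2957] 2.256524761037163 pred [0.5605 0.0248 0.2867] item-frame diff mm [-0.6488  0.0589  9.0574]
```

View pics/s5c.png

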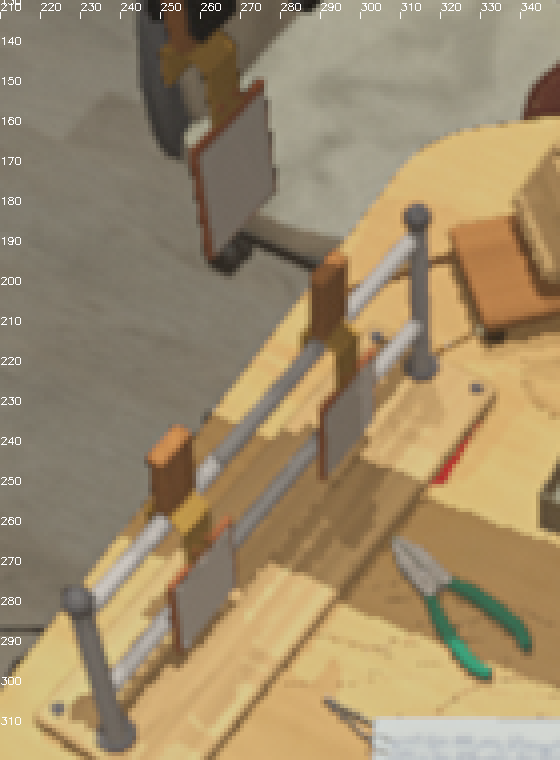

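View pics/t5c.png

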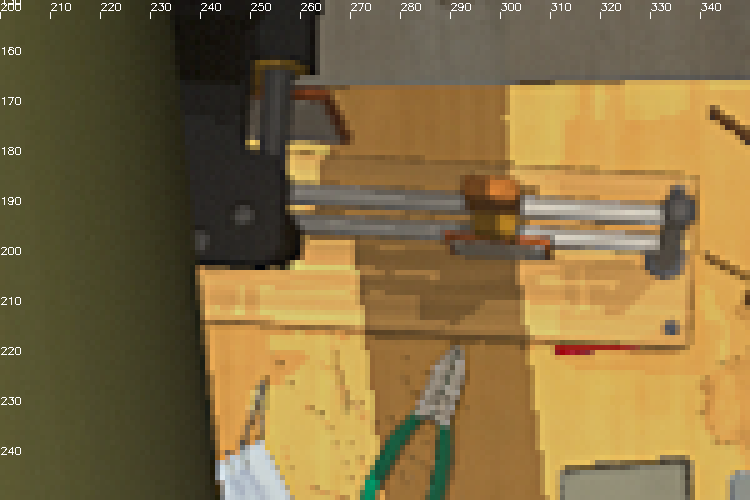

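Request:
play_rows(translation=[[0.3,8,0],[0.3,14,0],[0.3,16,0],[0.3,16,0],[0.3,16,0],[0.3,16,0],[0.3,16,0],[0.3,13,0],[0.3,9,0],[0,5,0]], turn=[[0.0004,0.0004,-0.0004],[0.0004,0.0004,-0.0004],[0.0004,0.0004,-0.0004],[0.0004,0.0004,-0.0004],[0.0004,0.0004,-0.0004],[0.0004,0.0004,-0.0004],[0.0004,0.0004,-0.0004],[0.0004,0.0004,-0.0004],[0,0,0],[0,0,0]], fingers=[-1,-1,-1,-1,-1,-1,-1,-1,-1,-1])

```text
time: 9.77
position: [0.572, 0.0408, 0.2787]
tool_rot: [-1.174, 1.263, -1.262]
ft_force: [0.1, 0.1, -1.4]
grip_width: 0.112
```

```bash
cat > look.py <<'E'
import sys
from go import *
k=sys.argv[1]
p,R,s=tool();print(s["time"],s["joint_positions"],s["ft_force"],s["grip_width"]*87)
Rr=axes(np.radians(-4.2),0)
delta(np.array([.574,.0425,p[2]]),toolR(Rr,1))
a=ctrl.get_image("scene");b=ctrl.get_image("top");cv2.imwrite(f"pics/s{k}.png",a);cv2.imwrite(f"pics/t{k}.png",b)
Ri=np.array([R[:,2],-R[:,0],-R[:,1]]).T
tab=p+Ri[:,2]*.018
overlay("scene",a,tab,Ri,(170,290,225,325),6,f"pics/o{k}s.png")
overlay("top",b,tab,Ri,(150,230,220,350),6,f"pics/o{k}t.png")
E
python3 look.py 6
```

```text
9.7667 [-0.3694  0.1346  0.2817  1.5708 -0.0383  1.4419 -0.1579] [ 0.1407  0.123  -1.4034] 9.724625546633582
pos [0.572  0.0408 0.2787] local mm [-1.8731  0.0003  1.889 ] rot [ 0.0004  0.0006 -0.0006] deg 0.0533496199725599 tgt [0.574  0.0425 0.2787]
```

View pics/o6s.png

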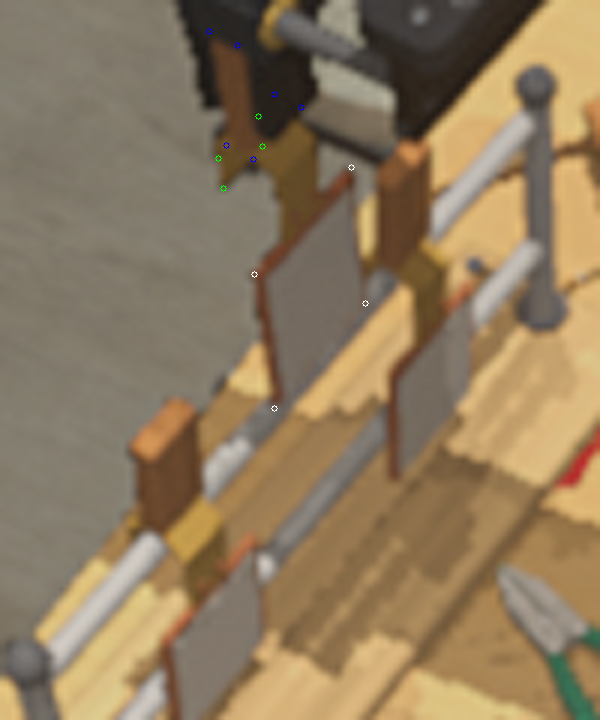

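View pics/o6t.png

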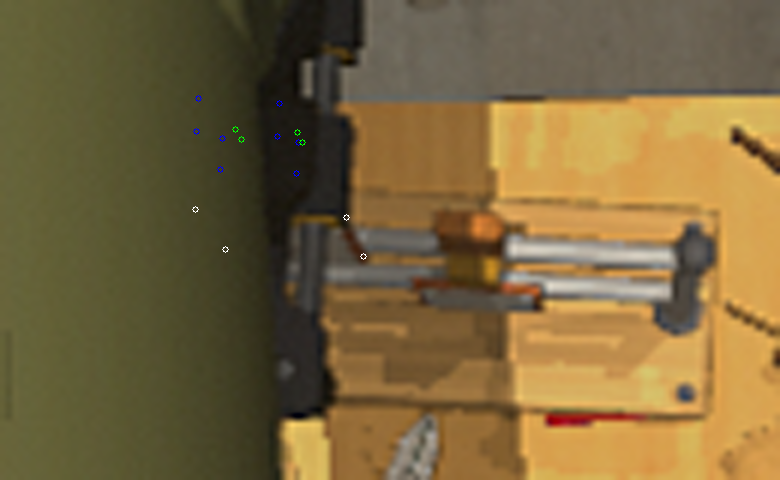

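Request:
play_rows(translation=[[-1,0,0.8],[-0.9,0,0.7],[0,6,0],[0,10,0],[0,12,0],[0,12,0],[0,12,0],[0,12,0],[0,10,0],[0,6,0]], turn=[[0,0,0],[0,0,0],[0,0,0],[0,0,0],[0,0,0],[0,0,0],[0,0,0],[0,0,0],[0,0,0],[0,0,0]], fingers=[-1,-1,-1,-1,-1,-1,-1,-1,-1,-1])

```text
time: 10.7
position: [0.5742, 0.044, 0.1981]
tool_rot: [-1.175, 1.263, -1.261]
ft_force: [-0.1, 0.4, -1.6]
grip_width: 0.114
```

```bash
python3 look.py 7
```

```text
10.7 [-0.3669  0.1771  0.2765  1.6845 -0.0509  1.2877 -0.1516] [-0.1491  0.3783 -1.6271] 9.927701650023957
pos [0.5742 0.044  0.1981] local mm [ 1.4688 -0.0008 -0.1018] rot [ 0.0009  0.002  -0.0006] deg 0.1281791193160635 tgt [0.574  0.0425 0.1981]
```

View pics/o7s.png

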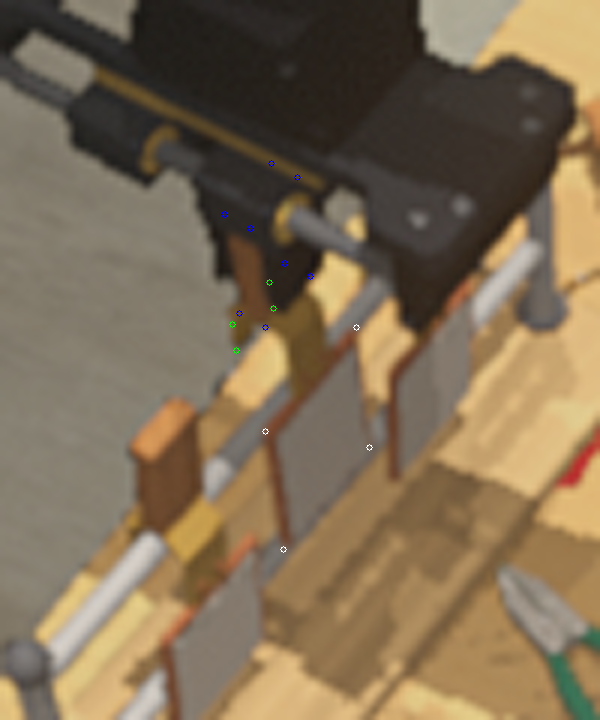

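View pics/o7t.png

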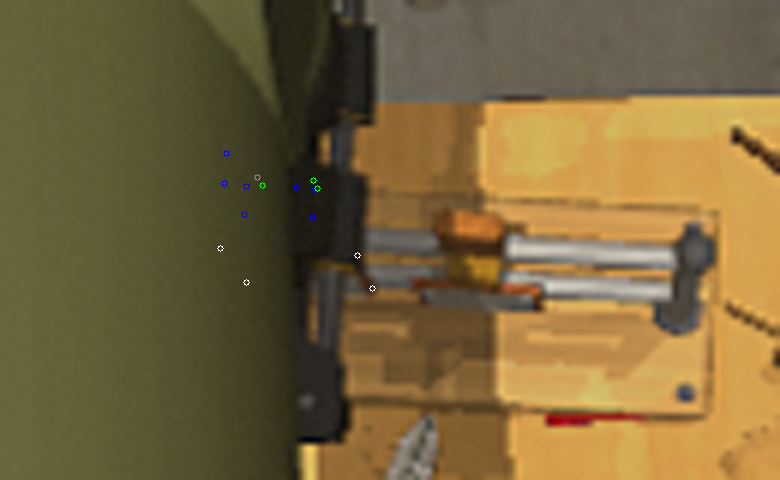

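Request:
play_rows(translation=[[0,5,0],[0,6,0],[0,6,0],[0,5,0],[0,5,0],[0,3,0],[0,2,0],[0,2,0],[0,1,0],[0,1,0]], turn=[[0,0,0],[0,0,0],[0,0,0],[0,0,0],[0,0,0],[0,0,0],[0,0,0],[0,0,0],[0,0,0],[0,0,0]], fingers=[-1,-1,-1,-1,-1,-1,-1,-1,-1,-1])

```text
time: 11.63
position: [0.5753, 0.0441, 0.1644]
tool_rot: [-1.172, 1.261, -1.261]
ft_force: [0.2, -0.0, -1.0]
grip_width: 0.111
```

```bash
python3 look.py 8
```

```text
11.6333 [-0.3639  0.2007  0.2748  1.7269 -0.0587  1.2198 -0.1456] [ 0.2339 -0.0286 -1.0373] 9.68716222309314
pos [0.5753 0.0441 0.1644] local mm [ 1.696  -0.0043 -1.1378] rot [-0.0018  0.002  -0.0013] deg 0.17241478588020442 tgt [0.574  0.0425 0.1644]
```

View pics/o8s.png

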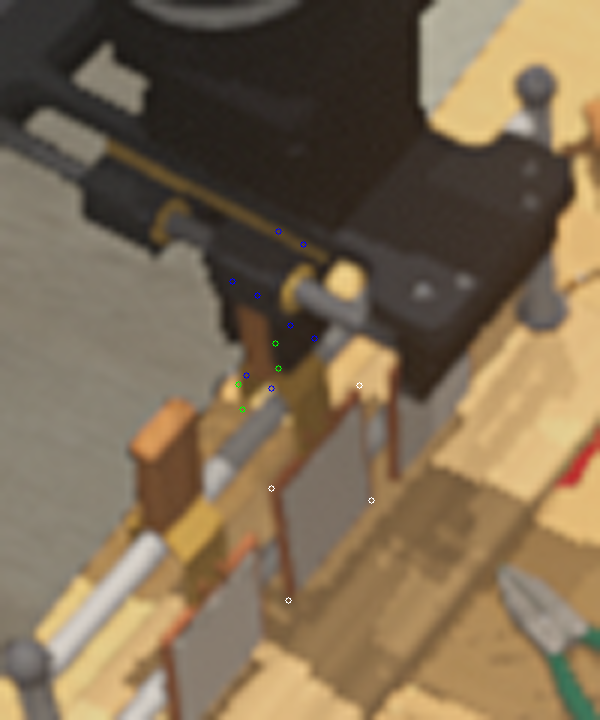

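Request:
play_rows(translation=[[0,1,-0.5],[0,1,-0.5],[0,1,0],[0,1,0],[0,1,0],[0,1,0],[0,0,0],[0,0,0],[0,0,0],[0,0,0]], turn=[[0,0,0],[0,0,0],[0,0,0],[0,0,0],[0,0,0],[0,0,0],[0,0,0],[0,0,0],[0,0,0],[0,0,0]], fingers=[-1,-1,-1,-1,-1,-1,-1,-1,-1,-1])

```text
time: 12.57
position: [0.5742, 0.0442, 0.1584]
tool_rot: [-1.172, 1.261, -1.261]
ft_force: [0.2, 1.0, -1.5]
grip_width: 0.108
```

Request:
play_rows(translation=[[0,0.5,0],[0,0.5,0],[0,0.5,0],[0,0.5,0],[0,0.5,0],[0,0.5,0],[0,0.5,0],[0,0,0],[0,0,0],[0,0,0]], turn=[[0,0,0],[0,0,0],[0,0,0],[0,0,0],[0,0,0],[0,0,0],[0,0,0],[0,0,0],[0,0,0],[0,0,0]], fingers=[-1,-1,-1,-1,-1,-1,-1,-1,-1,-1])

```text
time: 13.4
position: [0.5742, 0.0442, 0.1548]
tool_rot: [-1.173, 1.261, -1.261]
ft_force: [1.3, -0.8, -1.4]
grip_width: 0.114
```

Request:
play_rows(translation=[[0,0.5,0],[0,0.5,0],[0,0.5,0],[0,0.5,0],[0,0.5,0],[0,0.5,0],[0,0,0],[0,0,0],[0,0,0],[0,0,0]], turn=[[0,0,0],[0,0,0],[0,0,0],[0,0,0],[0,0,0],[0,0,0],[0,0,0],[0,0,0],[0,0,0],[0,0,0]], fingers=[-1,-1,-1,-1,-1,-1,-1,-1,-1,-1])

```text
time: 14.23
position: [0.5743, 0.0442, 0.1535]
tool_rot: [-1.172, 1.261, -1.261]
ft_force: [-3.3, -1.0, 8.0]
grip_width: 0.112
```

```bash
python3 look.py 9
```

```text
14.2333 [-0.3631  0.2069  0.274   1.7423 -0.0612  1.1981 -0.1439] [-3.3265 -0.9615  7.9844] 9.742821748198395
pos [0.5743 0.0442 0.1535] local mm [ 1.7044 -0.0034 -0.1663] rot [-0.0022  0.0019 -0.0018] deg 0.19660133072079433 tgt [0.574  0.0425 0.1535]
```

View pics/o9s.png

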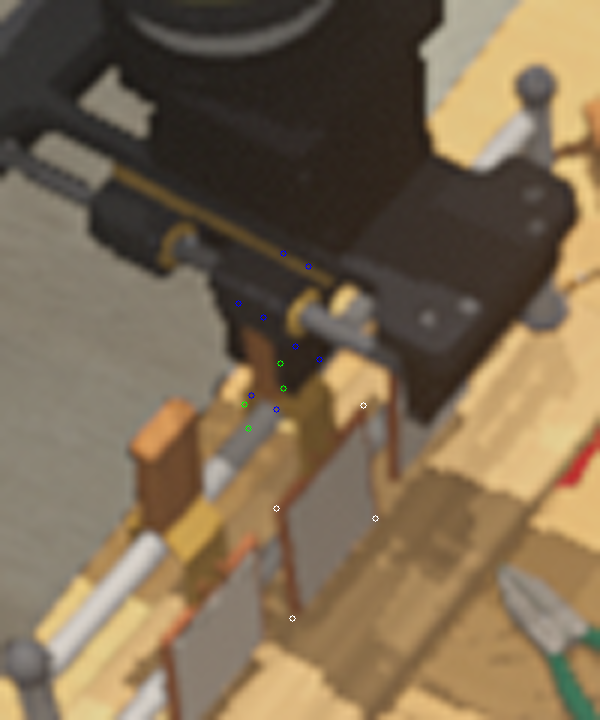

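Request:
play_rows(translation=[[0,0,-0.3],[0,0,-0.3],[0,0,-0.3],[0,0,-0.3],[0,0,-0.3],[0,0,0],[0,0,0],[0,0,0],[0,0,0],[0,0,0]], turn=[[0,0,0],[0,0,0],[0,0,0],[0,0,0],[0,0,0],[0,0,0],[0,0,0],[0,0,0],[0,0,0],[0,0,0]], fingers=[-1,-1,-1,-1,-1,-1,-1,-1,-1,-1])

```text
time: 15.17
position: [0.574, 0.0442, 0.1535]
tool_rot: [-1.17, 1.259, -1.263]
ft_force: [-0.7, -0.6, 6.2]
grip_width: 0.116
```

Request:
play_rows(translation=[[0,-0.6,0],[0,-0.4,0],[0,0,0],[0,0,0],[0,0,0],[0,0,0],[0,0,0],[0,0,0],[0,0,0],[0,0,0]], turn=[[0,0,0],[0,0,0],[0,0,0],[0,0,0],[0,0,0],[0,0,0],[0,0,0],[0,0,0],[0,0,0],[0,0,0]], fingers=[-1,-1,-1,-0.76,-0.74,-0.72,-0.7,-0.68,-0.66,-0.62])

```text
time: 16.0
position: [0.5724, 0.0443, 0.1526]
tool_rot: [-1.173, 1.261, -1.261]
ft_force: [-0.7, 0.7, 0.3]
grip_width: 0.177
```

Request:
play_rows(translation=[[0,0,0],[0,0,0],[0,0,0],[0,0,0],[0,0,0],[0,0,0],[0,0,0],[0,0,0],[0,0,0],[0,0,0]], turn=[[0,0,0],[0,0,0],[0,0,0],[0,0,0],[0,0,0],[0,0,0],[0,0,0],[0,0,0],[0,0,0],[0,0,0]], fingers=[-0.58,-0.54,-0.5,-0.45,-0.4,-0.3,-0.2,-0.1,0,0])

```text
time: 16.83
position: [0.5727, 0.0443, 0.1528]
tool_rot: [-1.173, 1.261, -1.261]
ft_force: [0.9, -1.2, 0.5]
grip_width: 0.479
```

```bash
python3 look.py 10
```

```text
16.8333 [-0.364   0.2046  0.2736  1.7464 -0.0601  1.1968 -0.1452] [ 0.8698 -1.1629  0.4821] 41.66223242568616
pos [0.5727 0.0443 0.1528] local mm [1.6932 0.0002 1.4429] rot [-0.0016  0.002  -0.0013] deg 0.16400937921644607 tgt [0.574  0.0425 0.1528]
```

View pics/o10s.png

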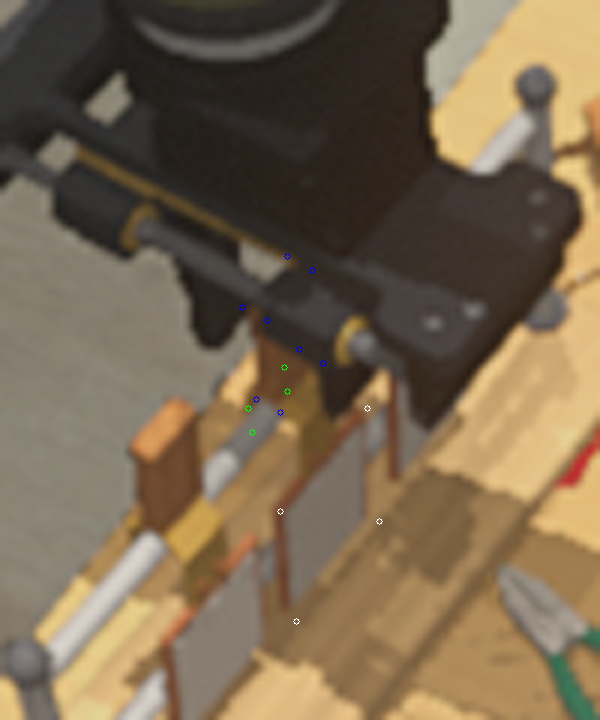

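Request:
play_rows(translation=[[0,-3,0],[0,-6,0],[0,-10,0],[0,-12,0],[0,-14,0],[0,-16,0],[0,-18,0],[0,-20,0],[0,-20,0],[0,-20,0]], turn=[[0,0,0],[0,0,0],[0,0,0],[0,0,0],[0,0,0],[0,0,0],[0,0,0],[0,0,0],[0,0,0],[0,0,0]], fingers=[0,0,0,0,0,0,0,0,0,0])

```text
time: 17.77
position: [0.5726, 0.044, 0.2944]
tool_rot: [-1.171, 1.26, -1.262]
ft_force: [0.5, -0.1, 0.6]
grip_width: 0.497
```

Request:
play_rows(translation=[[0,-10,-16],[0,-10,-16],[0,-10,-16],[0,-10,-16],[0,-5,-16],[0,0,0],[0,0,0],[0,0,0],[0,0,0],[0,0,0]], turn=[[0,0,0],[0,0,0],[0,0,0],[0,0,0],[0,0,0],[0,0,0],[0,0,0],[0,0,0],[0,0,0],[0,0,0]], fingers=[0,0,0,0,0,0,0,0,0,0])

```text
time: 18.6
position: [0.4929, 0.0496, 0.3361]
tool_rot: [-1.173, 1.262, -1.262]
ft_force: [-0.2, -0.8, -1.0]
grip_width: 0.498
```

```bash
python3 - <<'E'
from go import *
p,R,s=tool();print(s["time"],p,s["ft_force"])
a=ctrl.get_image("scene");b=ctrl.get_image("top");cv2.imwrite("pics/s11.png",a);cv2.imwrite("pics/t11.png",b)
crop("",a,180,320,215,335,5,"pics/s11c.png");crop("",b,160,225,200,350,5,"pics/t11c.png")
E
```

```text
18.6 [0.4929 0.0496 0.3361] [-0.1948 -0.7652 -0.9879]
```

View pics/s11c.png

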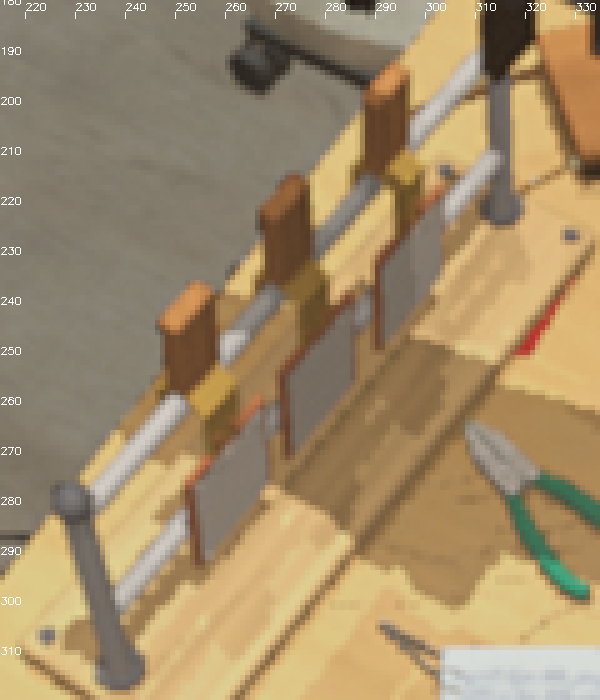

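View pics/t11c.png

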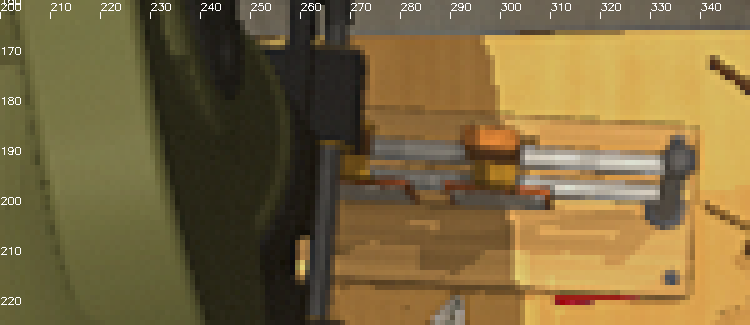

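```bash
python3 - <<'E'
from go import *
a=cv2.cvtColor(cv2.imread("pics/scene0.png"),6);b=cv2.cvtColor(cv2.imread("pics/s11.png"),6)
for n,(r0,r1,c0,c1) in {"L":(234,296,244,270),"R":(192,252,286,306)}.items():
    t=a[r0+3:r1-3,c0+2:c1-2]
    r=cv2.matchTemplate(b[r0-3:r1+3,c0-4:c1+4],t,cv2.TM_CCOEFF_NORMED);_,m,_,l=cv2.minMaxLoc(r);print(n,round(m,3),"shift px",l[0]-6,l[1]-6)
print(ctrl.get_state()["time"]);ctrl.close_job()
E
```

```text
L 0.831 shift px 0 0
R 0.932 shift px 0 0
18.7
the job is handed in; nothing more can be done
```

The sample plate is hanging on the upper rail, about midway between its two neighbours and facing the same way. I handed the job in at 18.7 s.

I gripped the plate by its finger tab, drew it 92 mm out of the slot along its own slant, turned it upright and lowered it over the rail. It touched the rail with about 8 N. The sideways force showed it was slightly off-centre, so I shifted the commanded position 1.5 mm before opening the fingers slowly and backing away.

- **Hanging:** In the last scene view the plate hangs straight and parallel to its neighbours. The free gaps measured about 14–15 mm on each side just before it was set down.
- **Neighbours:** Matching the scene picture from before and after shows neither neighbour moved (0 px; a pixel is about 2 mm). The arm's shadow lowered the match for the left one to 0.83, against 0.93 for the right.
- **Robot:** The gripper ended about 180 mm above the rack and clear of everything. The wrist force stayed below about 10 N in every reading I took.
- **Checks that fell short:**
  - The arm hid the left neighbour and part of the hung plate from the top camera, so those rest on the scene view alone.
  - The two cameras disagreed by about 2 mm on the rail's position; I aimed between them, and the hook's 4.5 mm of play covered it.

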